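# Tidy the side table after practice

## Task

Tidy up after yoga: stand both tea lights upright on the floor of the wooden box, lay both massage stones flat side by side in the blue dish, and put the green grip ring over the post of the bamboo stand so that it lies flat on the base. Once both lights are in, slide the box's lid fully shut, and leave the mug undisturbed.

Things in the scene. Friction and masses are not known exactly. Their poses are not given: they have to be found in the camera images.
- light_white: White LED tea light, an upright round cylinder 38 mm across and 22 mm tall with a cream top and a small orange flame tip 9 mm high (31 mm in all), about 30 g; origin at the centre of its underside, z up
- light_red: Red LED tea light, an upright round cylinder 38 mm across and 22 mm tall with a cream top and a small orange flame tip 9 mm high (31 mm in all), about 30 g; origin at the centre of its underside, z up
- stone_black: Black smooth massage stone, a round flat pebble 44 mm across and 24 mm tall; its side is upright between 7 and 17 mm height and rounded off above and below; about 70 g; origin at the centre of its underside, z up
- stone_brown: Reddish-brown smooth massage stone, a round flat pebble 44 mm across and 24 mm tall; its side is upright between 7 and 17 mm height and rounded off above and below; about 70 g; origin at the centre of its underside, z up
- ring: Green hard silicone grip ring (rigid) lying flat: outer diameter 60 mm, hole 32 mm, 18 mm tall, about 60 g; origin at the centre of its underside, z up
- box: Fixed wooden box, open at the top, 144 mm along its x, 124 mm along its y and 46 mm tall, walls and floor 6 mm thick. Origin on the table under the middle of the end wall where the lid runs out: the box spans x -72 to 72 mm and y -124 to 0 mm, so its compartment (132 by 112 mm, 40 mm deep, floor at 6 mm) is centred at x 0, y -62 mm. Its sliding lid starts drawn out to its +y side, leaving the compartment open except for a strip of up to 14 mm at the +y end
- box_lid: The box's sliding lid, a pale wooden panel 140 by 124 mm and 7 mm thick whose top is 53.5 mm above the table, with a round brass knob at its middle, 18 mm across and 24 mm tall. Origin on the lid's top at the foot of the knob; axes as the box's. It slides only along the box's y with about 1.5 N of friction: at x 0, y -62 mm in the box's frame it is fully shut (a stop is there), at the start it is 104 to 116 mm further to +y. It stays where it is left
- dish: Fixed round blue ceramic dish, 150 mm across at the rim, rim 15 mm high, flat inner floor about 124 mm across at 5 mm height; origin at the centre of its underside
- stand: Fixed round bamboo ring stand: a base disc 90 mm across and 12 mm thick with an upright post in its middle, 16 mm in diameter, rising 35 mm above the base (top 47 mm above the table); origin at the centre of its underside
- mug: White ceramic mug standing on the table beside the work, 82 mm across, 92 mm tall, handle on its +y side; origin at the centre of its underside. Not part of the job
Not all that is in view belongs to the job. There is more than one size of the stone_black; the one meant has the size given above.

How it is judged (in metres and radians):
At the end, for the whole second after the job is handed in: Lights upright (0.2 rad) on the box floor, lid shut within 6 mm; stones on the dish floor within 55 mm of its centre, tilted under 0.3 rad; ring round the post within 12 mm of its axis, raised under 5 mm, tilted under 0.12 rad; all released and at rest (x of light_white in the frame of box between -0.06 and 0.06 m and y of light_white in the frame of box between -0.112 and -0.012 m and z of each of light_white, light_red in the frame of box below 0.011 m and angle between each of light_white, light_red's own z axis and vertical below 0.2 rad and x of light_red in the frame of box between -0.06 and 0.06 m and y of light_red in the frame of box between -0.112 and -0.012 m and horizontal distance between each of stone_black, stone_brown and dish below 0.055 m and z of each of stone_black, stone_brown in the frame of dish below 0.012 m and angle between each of stone_black, stone_brown's own z axis and vertical below 0.3 rad and horizontal distance between ring and stand below 0.012 m and z of ring in the frame of stand below 0.017 m and angle between ring's own z axis and vertical below 0.12 rad and y of box_lid in the frame of box below -0.056 m and linear speed of each of light_white, light_red, stone_black, stone_brown, ring below 0.02 m/s and contact force between the fingers and light_white below 0.1 N and contact force between the fingers and light_red below 0.1 N and contact force between the fingers and stone_black below 0.1 N and contact force between the fingers and stone_brown below 0.1 N and contact force between the fingers and ring below 0.1 N); the robot touches nothing.
It fails at once if the mug is pushed more than 30 mm from its place or tipped (distance of mug from where it was at the start of the episode above 0.03 m or angle between mug's own z axis and vertical above 0.3 rad).
It also fails if it takes over 144 s, if anything falls off the work surface, if the arm or the gripper's body presses on something with over 40 N, if the wrist force passes 120 N, or if a joint passes its speed limit or range.

## Robot

A 6-joint arm with a two-finger parallel gripper is mounted at the origin on the work surface. World frame = base frame: x ahead of the robot, y to its left, z up, the work surface at z = 0. Lengths are in mm, angles in rad, forces in N, time in s.
With the tool pointing down it reaches from about 400 to 925 mm from the base axis. Payload 12.5 kg.
Tool frame: the origin (TCP) lies midway between the tips of the shut fingers; the grasp point (between the pads) lies env.grasp_offset behind it (env.grasp_offset is the distance from the TCP to the grasp point, in mm); x points along the fingers, y is the direction in which the jaws open and shut, and the axes are right-handed (so a half turn about x gives the same grasp; the last joint's range is limited). The gripper opens to 95 mm and grips with 3 to 60 N. Pads are 20 mm wide; open, the fingers measure 119 mm over their backs; the gripper's body (75 mm by 180 mm) begins 59 mm behind the grasp point.
Start: joints at [0.995, 0.491, 1.559, -0, 1.092, -0.106], TCP at [282.93, 557.313, 214.661] pointing down, gripper open.
Joint ranges: [-3.1, 3.1], [-0.84, 2.19], [0.05, 2.79], [-1.13, 4.28], [0.06, 2.93], [-2.69, 2.69]. Speed limits (rad/s): [2.22, 2.22, 2.79, 3.14, 3.14, 3.14].

## Interface

Orientations are given as [roll, pitch, yaw] about the fixed x, y, z axes, in that order (R = Rz(yaw) Ry(pitch) Rx(roll)).
In Python, from cell import env gives the robot as it stands.
- The arm moves only by the tool apply_moves, never from a script. Its arguments are lists of equal length, an entry for each row: "offset": the shift along the world's x, y, z in units of 25 mm (1.0 is 25 mm), a list of three; "yaw": the turn about the world's z in units of 6 degrees (1.0 is 6 degrees); "jaw": the closure, from -1 (fully open) to 1 (shut), so that 0 is half open. A call has 1 to 20 rows; each row is the pose to reach, as a shift and turn from the pose measured when the call began; what a row does not reach only later rows make up. A row lasts 1/8 s, in which the tool goes at most 62.5 mm and 10.7 degrees, less where a joint would pass 70% of its speed; a pose out of reach is approached as far as the arm can. A call with a gripper value outside its range is refused whole. The fingers move at their own pace and stop on an object; the grip force is fixed at half the most. Time passes only in rows, so rows that repeat a pose let the fingers close. It gives the time, the measured TCP pose, the force and the opening at its end, in the units of the state.
- env.state(): the state, without advancing time (a new reading comes with each control period).
- env.read_camera(name): name is "scene" or "top" or "wrist"; returns a dict with "frame" (384x512x3 uint8, red, green, blue), "fx", "fy", "cx", "cy" (pixels), "xyz" and "rotation" of the camera in the world; the wrist camera has in their place "hand_eye" (4x4, takes a point from camera to tool coordinates, whose origin is the TCP and whose axes are the tool frame's). Camera axes: x right, y down, z forward; pixel columns grow to the right and rows downward; lengths in mm; the calibration is good to about 2 mm. A picture is of the moment at which its call begins: read the wrist's pose just before it. There is no depth.
- env.job_done(): hands the job in, once; it reports no verdict.
The state is a dict: "t": time; "joints": joint angles; "qvel": joint speeds; "tau": joint torques, N m; "eef_pos": TCP position; "tcp_rot": TCP orientation; "ft_force": force on the tool from outside, world axes, zero at the start; "moment": the same for the moment, N m; "opening": opening from 0.0 (shut) to 1.0 (fully open).
Only numpy, scipy, OpenCV 4.12 (cv2) and the standard library are available. Lean on these libraries where they do the work, as an engineer would, in place of code of your own. Each camera call takes 0.05 s, during which the arm holds its last target.

## Working session

There is one attempt and no reset: what is moved stays moved. The work goes in short steps, Python scripts to look and compute and a tool call to move; the robot and the scene stay as the last step left them, time stands still between calls to the robot, and variables do not carry over. Pictures are saved under pics/ and viewed, and the job is handed in when it is done.

Besides the shell and the picture viewer there is one more tool, called after ">>>" as name(argument=value, ...) on one line, values as JSON. apply_moves: Moves the arm, as the interface text tells. Its arguments: {"type":"object","properties":{"offset":{"type":"array"},"yaw":{"type":"array"},"jaw":{"type":"array"}},"required":["offset","yaw","jaw"]}

```bash
ls; mkdir -p pics
python3 - <<'E'
from cell import env
import cv2
print(env.grasp_offset, env.state())
for n in ("scene","top","wrist"):
    c=env.read_camera(n)
    cv2.imwrite(f"pics/{n}0.png",cv2.cvtColor(c["frame"],cv2.COLOR_RGB2BGR))
    print(n,{k:v for k,v in c.items() if k!="frame"})
E
```

```text
pics
18.8 {'t': 0.0, 'joints': array([ 9.95415958e-01,  4.91583836e-01,  1.55946182e+00,  1.54282768e-05,
        1.09168919e+00, -1.05594764e-01]), 'qvel': array([ 0.00055504,  0.00163905, -0.00105474,  0.00186192, -0.00086642,
        0.00140016]), 'tau': array([ 1.66871414e-03, -6.12638140e+01, -2.58187670e+01,  6.93396851e-02,
        4.81169473e-02, -1.24829376e-04]), 'eef_pos': array([282.77307212, 557.09637807, 214.0424043 ]), 'tcp_rot': array([-1.68837011,  1.56965405, -2.15816284]), 'ft_force': array([ 0.22423382, -0.52148607, -0.63046506]), 'moment': array([-0.00022085,  0.02489641,  0.02462871]), 'opening': 0.9984299990834355}
scene {'fx': 434.77285903012745, 'fy': 434.77285903012745, 'cx': 249.01901790546515, 'cy': 200.90641560006344, 'xyz': array([1175.24800132, -794.69523474,  908.03102686]), 'rotation': array([-2.20309959,  0.00560797,  0.66345873])}
top {'fx': 350.41261368259376, 'fy': 350.41261368259376, 'cx': 257.40473645296635, 'cy': 196.75198568815676, 'xyz': array([434.90982697,  74.14468881, 932.54962275]), 'rotation': array([-3.09217246,  0.00815324, -1.57358316])}
wrist {'fx': 292.65610501723376, 'fy': 292.65610501723376, 'cx': 251.44906029212433, 'cy': 193.06945165755076, 'hand_eye': array([[-1.50175862e-03, -2.60675311e-01,  9.65425361e-01,
        -1.69027015e+02],
       [ 9.99998759e-01, -8.52098634e-04,  1.32546308e-03,
         9.20516328e-02],
       [ 4.77122129e-04,  9.65426153e-01,  2.60676267e-01,
        -7.35657761e+01],
       [ 0.00000000e+00,  0.00000000e+00,  0.00000000e+00,
         1.00000000e+00]])}
```

View pics/scene0.png

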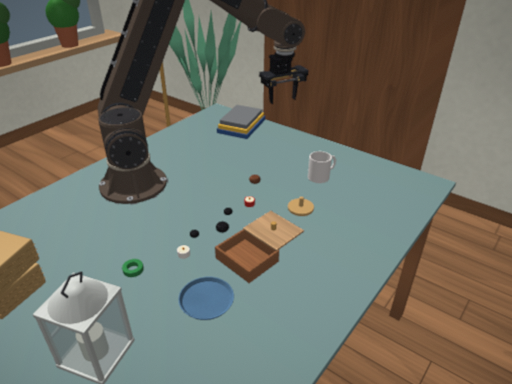

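View pics/top0.png

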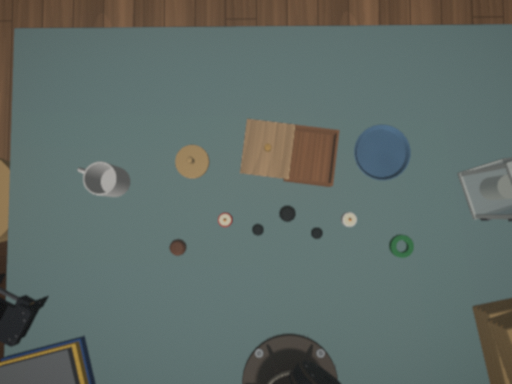

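View pics/wrist0.png

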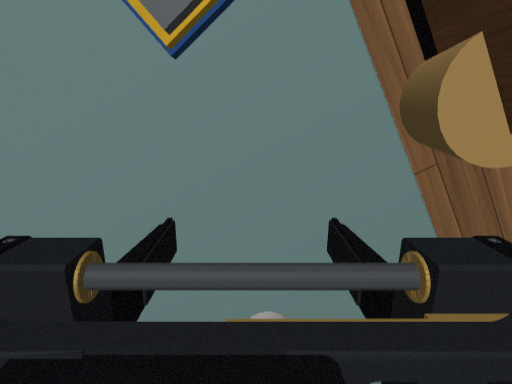

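The scene view shows everything. In the top view:
- light_red is at (225,220), light_white at (350,219), stone_brown at (178,247) and the ring at (402,246).
- The box is near (315,155), the lid knob at (268,148), the dish at (382,152), the stand at (192,161) and the mug at (105,180).
- The black pebbles are at (258,230), (287,214) and (317,233).

Next I'll measure these with masks and rays.

```bash
cat > h.py <<'E'
from cell import env
import cv2, numpy as np
from scipy.spatial.transform import Rotation as R
def pose(c,st=None):
    if "hand_eye" in c:
        T=np.eye(4);T[:3,:3]=R.from_euler("xyz",st["tcp_rot"]).as_matrix();T[:3,3]=st["eef_pos"]
        T=T@c["hand_eye"];return T[:3,:3],T[:3,3]
    return R.from_euler("xyz",c["rotation"]).as_matrix(),np.array(c["xyz"])
def ray(c,uv,st=None):
    Rm,o=pose(c,st)
    d=Rm@np.array([(uv[0]-c["cx"])/c["fx"],(uv[1]-c["cy"])/c["fy"],1]);return o,d/np.linalg.norm(d)
def plane(c,uv,z,st=None):
    o,d=ray(c,uv,st);return o+d*(z-o[2])/d[2]
def proj(c,p,st=None):
    Rm,o=pose(c,st);q=Rm.T@(np.array(p)-o);return np.array([c["fx"]*q[0]/q[2]+c["cx"],c["fy"]*q[1]/q[2]+c["cy"]])
def tri(r1,r2):
    (o1,d1),(o2,d2)=r1,r2
    A=np.stack([d1,-d2],1);s=np.linalg.lstsq(A,o2-o1,rcond=None)[0]
    a,b=o1+d1*s[0],o2+d2*s[1];return (a+b)/2,np.linalg.norm(a-b)
def shot(n,name=None):
    st=env.state();c=env.read_camera(n)
    if name: cv2.imwrite(f"pics/{name}.png",cv2.cvtColor(c["frame"],cv2.COLOR_RGB2BGR))
    return c,st
def blobs(mask,mn=15):
    n,l,s,ce=cv2.connectedComponentsWithStats(mask.astype(np.uint8))
    return [(int(s[i,4]),ce[i].round(1),s[i,:4].tolist(),l==i) for i in range(1,n) if s[i,4]>=mn]
def hsv(c): return cv2.cvtColor(c["frame"],cv2.COLOR_RGB2HSV).astype(int)
MASK={
"black":lambda h:(h[...,2]<45),
"white":lambda h:(h[...,1]<60)&(h[...,2]>150),
"red":lambda h:((h[...,0]<8)|(h[...,0]>172))&(h[...,1]>120)&(h[...,2]>60),
"brown":lambda h:(h[...,0]<14)&(h[...,1]>100)&(h[...,2]<130)&(h[...,2]>30),
"green":lambda h:(h[...,0]>50)&(h[...,0]<78)&(h[...,1]>130),
"blue":lambda h:(h[...,0]>100)&(h[...,0]<125)&(h[...,1]>110),
"tan":lambda h:(h[...,0]>12)&(h[...,0]<25)&(h[...,1]>80)&(h[...,2]>110),
}
E
python3 - <<'E'
from h import *
for n in("top","scene"):
    c,_=shot(n);h=hsv(c)
    print(n)
    for k,f in MASK.items():
        m=f(h)
        roi=np.zeros_like(m)
        if n=="top": roi[100:265,60:430]=1
        else: roi[140:330,110:345]=1
        print(k,[(a,b.tolist(),w) for a,b,w,_ in blobs(m&roi,12)])
    f=c["frame"]
    crop=f[110:265,75:425] if n=="top" else f[140:330,110:345]
    cv2.imwrite(f"pics/{n}_c.png",cv2.cvtColor(cv2.resize(crop,None,fx=2.25 if n=="top" else 3,fy=2.25 if n=="top" else 3,interpolation=cv2.INTER_CUBIC),cv2.COLOR_RGB2BGR))
E
```

```text
top
black []
white [(311, [107.4, 178.7], [93, 162, 23, 33]), (15, [81.5, 171.3], [78, 170, 7, 4]), (146, [349.2, 219.5], [343, 213, 14, 14]), (86, [224.4, 219.2], [219, 214, 12, 11])]
red []
brown [(2243, [312.3, 155.5], [288, 126, 50, 60])]
green []
blue []
tan [(2607, [268.7, 148.7], [241, 120, 57, 61]), (819, [191.7, 161.3], [176, 146, 33, 32])]
scene
black [(848, [127.6, 152.9], [110, 140, 37, 28]), (35, [227.8, 211.2], [224, 209, 8, 6]), (87, [222.0, 226.6], [217, 222, 11, 10]), (40, [194.0, 233.5], [190, 231, 9, 6])]
white [(19870, [209.9, 220.1], [110, 140, 235, 176]), (15, [231.3, 142.7], [228, 140, 8, 7]), (13, [248.7, 141.6], [245, 140, 8, 5]), (21, [269.1, 145.3], [264, 140, 12, 10]), (13, [334.2, 143.6], [330, 142, 9, 5]), (30, [248.6, 149.9], [244, 145, 12, 10]), (23, [231.8, 151.3], [229, 146, 7, 10]), (72, [294.4, 154.2], [286, 147, 18, 16]), (12, [305.7, 149.9], [304, 147, 5, 7]), (12, [331.9, 164.4], [331, 161, 3, 7]), (30, [330.2, 190.1], [324, 185, 13, 12]), (13, [319.8, 195.2], [317, 193, 7, 5]), (15, [332.9, 266.7], [330, 264, 7, 6]), (123, [241.0, 306.2], [232, 297, 25, 18])]
red [(42, [249.1, 203.5], [245, 200, 10, 7])]
brown [(35, [339.7, 141.1], [332, 140, 13, 5]), (65, [254.4, 178.6], [250, 175, 10, 8]), (36, [249.3, 204.0], [245, 201, 10, 6]), (1164, [246.2, 255.2], [216, 230, 63, 52])]
green [(225, [132.5, 267.7], [123, 260, 20, 17])]
blue [(1374, [206.2, 298.3], [180, 278, 53, 41])]
tan [(350, [300.3, 206.5], [288, 197, 26, 19]), (1198, [273.0, 230.0], [243, 211, 60, 41])]
```

View pics/top_c.png

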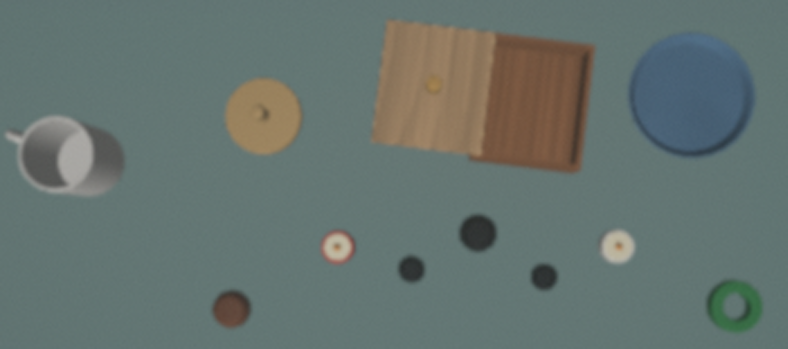

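View pics/scene_c.png

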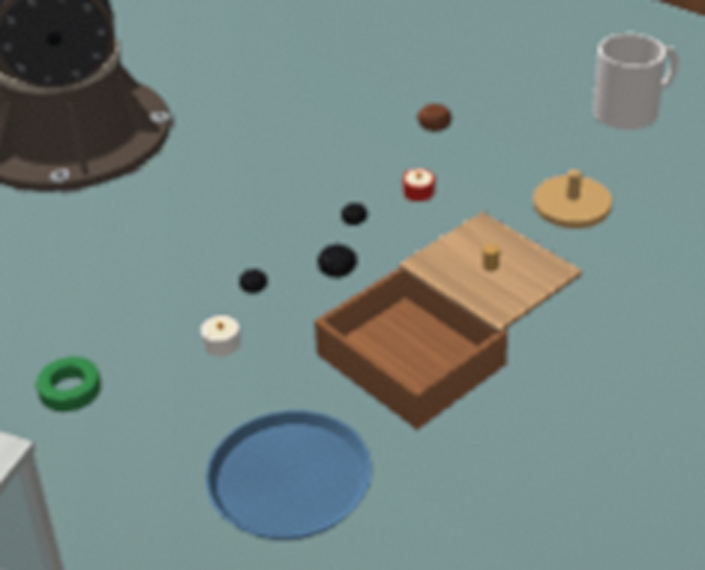

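The enlarged top crop shows one large black stone at top pixel (287,214), about 17 px or 44 mm across. The two small ones at (258,230) and (317,233) are about 12 px or 30 mm, so the middle stone fits the description. Next I'll measure everything from two views.

Run:
```python
from h import *
def fgblobs(c,roi,th):
    f=cv2.cvtColor(c["frame"],cv2.COLOR_RGB2LAB).astype(float)
    f=cv2.GaussianBlur(f,(0,0),0.7)
    x0,y0,x1,y1=roi
    bg=np.median(f[y0:y1,x0:x1].reshape(-1,3),0)
    m=np.zeros(f.shape[:2],bool);m[y0:y1,x0:x1]=(np.linalg.norm(f-bg,axis=2)>th)[y0:y1,x0:x1];return m
t,_=shot("top");s,_=shot("scene")
tb=fgblobs(t,(70,110,430,265),14);sb=fgblobs(s,(110,140,345,335),22)
BT=[(a,b,w,m) for a,b,w,m in blobs(tb,40)];BS=[(a,b,w,m) for a,b,w,m in blobs(sb,20)]
for a,b,w,m in BT:print("top",a,b,w,"plane z12:",plane(t,b,12).round(0), "diam mm",round(2*np.sqrt(a/np.pi)*920/350,1))
for a,b,w,m in BS:print("sc",a,b,w,plane(s,b,12).round(0))
for n,pt in dict(red=(225,220),white=(350,219),brown=(178,247),black=(287,214),sm1=(258,230),sm2=(317,233),ring=(402,246),dish=(382,152),stand=(192,161)).items():
    bt=min(BT,key=lambda B:np.hypot(*(B[1]-pt)))
    p=plane(t,bt[1],12);ps=proj(s,p)
    bs=min(BS,key=lambda B:np.hypot(*(B[1]-ps)))
    q,e=tri(ray(t,bt[1]),ray(s,bs[1]))
    print(n,bt[1],bs[1],q.round(1),"gap",round(e,1),"plane",p.round(1))
```

```text
top 5310 [290.3 152.1] [241, 119, 99, 68] plane z12: [598.  -6.  12.] diam mm 216.1
top 2472 [381.9 152.4] [354, 125, 57, 56] plane z12: [ 597. -247.   12.] diam mm 147.5
top 907 [191.6 161.3] [175, 145, 34, 34] plane z12: [575. 255.  12.] diam mm 89.3
top 1127 [105. 179.] [77, 161, 53, 36] plane z12: [529. 485.  12.] diam mm 99.6
top 254 [286.9 213.1] [278, 205, 18, 18] plane z12: [437.   4.  12.] diam mm 47.3
top 186 [224.9 219.4] [218, 212, 15, 16] plane z12: [421. 167.  12.] diam mm 40.5
top 202 [349.3 219.4] [342, 212, 16, 16] plane z12: [ 420. -159.   12.] diam mm 42.2
top 137 [257.4 229.1] [251, 223, 13, 13] plane z12: [396.  82.  12.] diam mm 34.7
top 139 [316.3 232.7] [310, 227, 13, 13] plane z12: [386. -72.  12.] diam mm 35.0
top 414 [400.7 245.4] [388, 234, 26, 24] plane z12: [ 352. -291.   12.] diam mm 60.3
top 255 [177.5 246.7] [169, 238, 18, 18] plane z12: [350. 291.  12.] diam mm 47.4
sc 2961 [133.3 172.8] [110, 140, 58, 65] [-46.  39.  12.]
sc 57 [338.4 141.6] [328, 140, 17, 6] [457. 737.  12.]
sc 77 [319.6 156.3] [312, 154, 15, 6] [456. 581.  12.]
sc 311 [320.3 171.9
[... 776 characters left out ...]
9.4] [182.6 248.9] [ 419.5 -157.3   21.5] gap 2.8 plane [ 420.4 -158.8   12. ]
brown [177.5 246.7] [254.5 178.9] [349.  290.1  11.4] gap 3.2 plane [350.3 291.   12. ]
black [286.9 213.1] [221.9 226.6] [436.1   3.2  11.5] gap 3.2 plane [437.3   4.3  12. ]
sm1 [257.4 229.1] [227.6 211. ] [394.3  80.8   8.3] gap 3.2 plane [395.7  81.8  12. ]
sm2 [316.3 232.7] [194.  233.4] [384.7 -73.7   7.8] gap 2.6 plane [385.9 -72.1  12. ]
ring [400.7 245.4] [132.6 267.9] [ 350.9 -294.     7.8] gap 3.1 plane [ 352.4 -291.2   12. ]
dish [381.9 152.4] [205.7 297.9] [ 596.2 -248.9    9.9] gap 2.2 plane [ 596.6 -247.4   12. ]
stand [191.6 161.3] [300.4 206.7] [574.7 255.7   5.5] gap 3.3 plane [575.  255.5  12. ]
```

Run:
```python
from h import *
t,_=shot("top");s,_=shot("scene");st=env.state()
Rm=R.from_euler("xyz",st["tcp_rot"]).as_matrix();print("tool axes\n",Rm.round(3), "jaw deg",np.degrees(np.arctan2(Rm[1,1],Rm[0,1])))
def crop(c,r,k,n):
    x0,y0,x1,y1=r;cv2.imwrite(f"pics/{n}.png",cv2.cvtColor(cv2.resize(c["frame"][y0:y1,x0:x1],None,fx=k,fy=k,interpolation=cv2.INTER_CUBIC),cv2.COLOR_RGB2BGR))
crop(t,(235,112,345,195),7,"boxt");crop(s,(210,205,310,288),7,"boxs")
# lid mask / interior mask
h=hsv(t);m=MASK["tan"](h);m[:, :235]=0;m[:,300:]=0;m[195:]=0;m[:112]=0
b=max(blobs(m),key=lambda b:b[0]);c=cv2.findContours(b[3].astype(np.uint8),cv2.RETR_EXTERNAL,cv2.CHAIN_APPROX_NONE)[0][0]
r=cv2.minAreaRect(c);bp=cv2.boxPoints(r);print("lid",r)
P=[plane(t,p,53.5) for p in bp];print(np.round(P,1))
m=MASK["brown"](h);m[:, :280]=0;b=max(blobs(m),key=lambda b:b[0]);c=cv2.findContours(b[3].astype(np.uint8),cv2.RETR_EXTERNAL,cv2.CHAIN_APPROX_NONE)[0][0]
r=cv2.minAreaRect(c);bp=cv2.boxPoints(r);print("box",r);print(np.round([plane(t,p,46) for p in bp],1))
```

```text
tool axes
 [[-0.     0.453  0.892]
 [-0.     0.892 -0.453]
 [-1.    -0.    -0.   ]] jaw deg 63.08237605839103
lid ((269.43212890625, 149.68679809570312), (51.39076614379883, 55.8314094543457), 7.4314093589782715)
[[535.9 124.   53.5]
 [677.1 105.6  53.5]
 [659.3 -23.5  53.5]
 [518.6  -4.2  53.5]]
box ((312.9212341308594, 155.39955139160156), (43.55995559692383, 55.141849517822266), 6.911227226257324)
[[ 520.7    3.5   46. ]
 [ 661.1  -14.4   46. ]
 [ 647.  -124.6   46. ]
 [ 507.  -105.8   46. ]]
```

View pics/boxt.png

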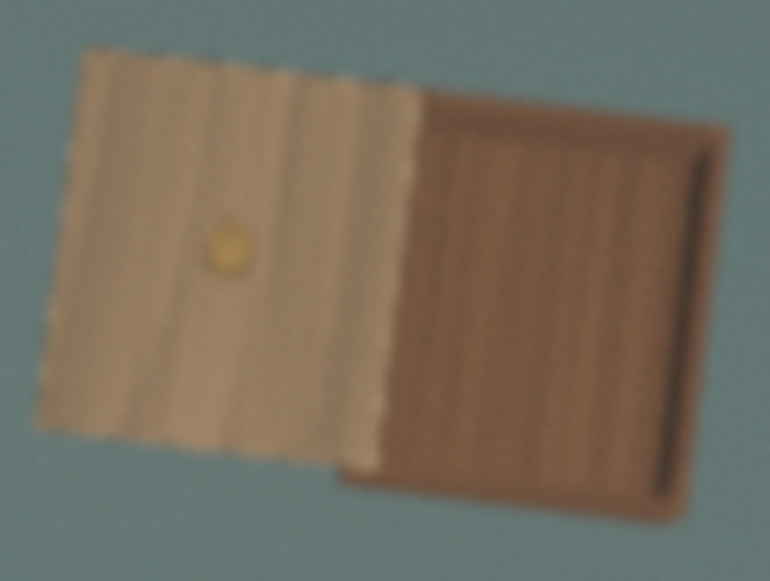

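View pics/boxs.png

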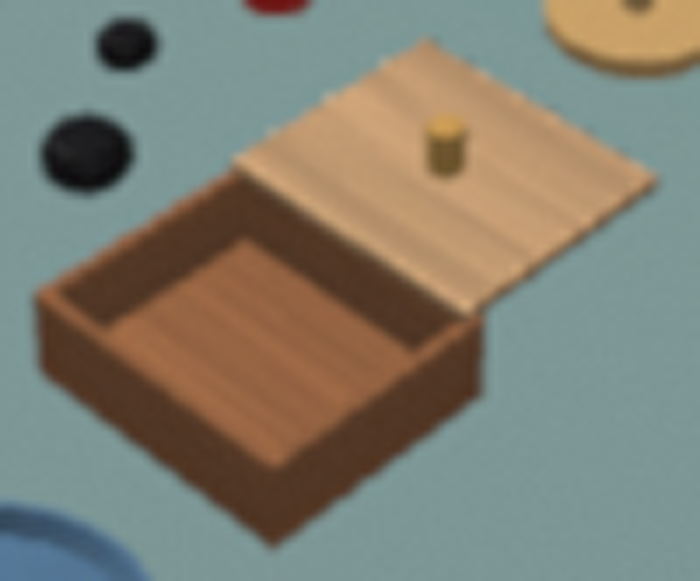

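Run:
```python
from h import *
t,_=shot("top");s,_=shot("scene")
A=tri(ray(t,(333.1,186.2)),ray(s,(215.4,247.2)));print("corner x-72,y-124",A, plane(t,(333.1,186.2),46), plane(s,(215.4,247.2),46))
print("corner x72", plane(t,(339.6,130.3),46))
print("knob top",tri(ray(t,(268,147.6)),ray(s,(210+446/7,205+128/7))), plane(t,(268,147.6),77.5))
print("stand post top",)
th=np.radians(-7.4);Rb=np.array([[np.cos(th),-np.sin(th)],[np.sin(th),np.cos(th)]])
for zc in (plane(t,(333.1,186.2),46)[:2]-Rb@[-72,-124],plane(t,(339.6,130.3),46)[:2]-Rb@[72,-124]): print("box org",zc)
# lid: knob box-coords
```

```text
corner x-72,y-124 (array([ 506.38859834, -110.10933379,   42.87843229]), np.float64(3.23034494687033)) [ 504.9243243  -110.52730806   46.        ] [ 510.11728623 -111.63505741   46.        ]
corner x72 [ 647.91960039 -129.01075307   46.        ]
knob top (array([599.50766433,  54.90572831,  73.16282204]), np.float64(1.2717421080776836)) [598.18220143  54.59973815  77.5       ]
stand post top
box org [592.29530197   3.16663312]
box org [592.48993068   3.22975402]
```

The box origin comes out at about (592.4, 3.2) with yaw -7.4°. The knob sits at box y ≈ +51.7 mm, so the lid is 114 mm out, inside the stated range. I'll start with light_red by hovering over it and looking with the wrist camera.

>>> apply_moves(offset=[[2.7, -7.8, -1.8], [5.5, -15.6, -3.8], [5.5, -15.6, -3.8], [5.5, -15.6, -3.8], [5.5, -15.6, -3.8], [5.5, -15.6, -3.8], [5.5, -15.6, -3.8], [5.5, -15.6, -3.8], [5.5, -15.6, -3.8], [5.5, -15.6, -3.8], [5.5, -15.6, -3.8], [5.5, -15.6, -3.8]], yaw=[1, 3.25, 3.25, 3.25, 3.25, 3.25, 3.25, 3.25, 3.25, 3.25, 3.25, 3.25], jaw=[-0.3, -0.3, -0.3, -0.3, -0.3, -0.3, -0.3, -0.3, -0.3, -0.3, -0.3, -0.3])

```text
t: 2.05
eef_pos: [420.2, 167.9, 119.8]
tcp_rot: [0.601, 1.571, 0.473]
ft_force: [0.1, -0.5, -0.8]
opening: 0.649
```

Run:
```python
from h import *
w,st=shot("wrist","w1");print(st["t"],st["eef_pos"],st["opening"])
Rm=R.from_euler("xyz",st["tcp_rot"]).as_matrix();print(np.degrees(np.arctan2(Rm[1,1],Rm[0,1])))
print(proj(w,(420.5,166.5,0),st))
```

```text
2.05 [420.24917847 167.88959318 119.76442762] 0.6485641545288701
82.65244785325613
[249.55200809 189.07283618]
```

View pics/w1.png

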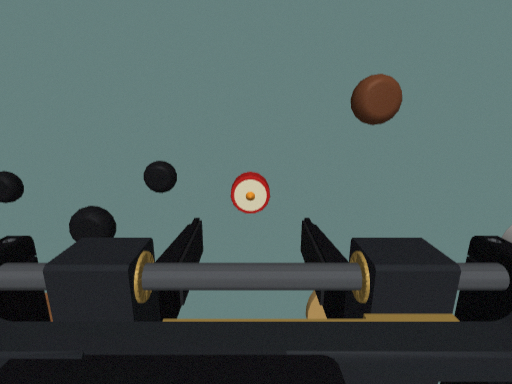

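The wrist picture shows light_red centred at about (250,193) with its cream top at (250,195). That is close to the predicted (249.6,189). I'll measure its height across two views.

```bash
cat >> h.py <<'E'
def largest(m,near=None):
    B=blobs(m,30)
    if near is not None: return min(B,key=lambda b:np.hypot(*(b[1]-near)))
    return max(B,key=lambda b:b[0])
E
python3 - <<'E'
from h import *
w,st=shot("wrist");h=hsv(w)
cream=(h[...,1]<110)&(h[...,2]>150);b=largest(cream,(250,195));print("cream",b[:3])
red=MASK["red"](h)|cream|((h[...,0]<25)&(h[...,1]>120)&(h[...,2]>100));
b2=largest(red,(250,192));print("all",b2[:3])
t,_=shot("top");ht=hsv(t);bt=largest((ht[...,1]<60)&(ht[...,2]>150),(224.4,219.2));print("top cream",bt[:3])
print("tri wrist/top",tri(ray(w,b[1],st),ray(t,bt[1])))
print("plane22",plane(w,b[1],22,st), "top",plane(t,bt[1],22))
E
```

```text
cream (757, array([250.1, 194.7]), [234, 179, 33, 32])
all (1261, array([250.1, 192.4]), [231, 172, 39, 41])
top cream (182, array([349.2, 219.5]), [342, 212, 16, 16])
tri wrist/top (array([354.95020726,  85.99422371, 556.47766904]), np.float64(255.03752179952525))
plane22 [420.4803191  166.98588263  22.        ] top [ 420.26827459 -155.95856834   22.        ]
```

Run:
```python
from h import *
w,st=shot("wrist");t,_=shot("top")
print(tri(ray(w,(250.1,194.7),st),ray(t,(224.4,219.2))),plane(t,(224.4,219.2),22), st["eef_pos"])
s,_=shot("scene");print(tri(ray(w,(250.1,194.7),st),ray(s,(249.3,198.5))), plane(s,(249.3,198.5),22))
```

```text
(array([421.62947361, 167.12408825,  18.80185926]), np.float64(1.0545572128928875)) [421.90558813 167.27339674  22.        ] [420.35875874 167.53664456 119.68715758]
(array([419.77067491, 166.36404252,  22.93756774]), np.float64(1.3020528583305127)) [418.60760146 166.81098707  22.        ]
```

The cream top stands at about 19–23 mm against 22 expected, so the light is on the table at (420.5, 167). Descending to grasp and lift.

>>> apply_moves(offset=[[0, 0, -2], [0, 0, -4], [0, 0, -4.63], [0, 0, -4.63], [0, 0, -4.63], [0, 0, -4.63], [0, 0, -4.63], [0, 0, -4.63], [0, 0, -4.63], [0, 0, -4.63], [0, 0, -4.63], [0, 0, -3], [0, 0, -1], [0, 0, 0], [0, 0, 0], [0, 0, 0]], yaw=[0, 0, 0, 0, 0, 0, 0, 0, 0, 0, 0, 0, 0, 0, 0, 0], jaw=[-0.3, -0.3, -0.3, -0.3, -0.3, 1, 1, 1, 1, 1, 1, 1, 1, 1, 1, 1])

```text
t: 4.35
eef_pos: [420.0, 167.2, 118.9]
tcp_rot: [-2.835, 1.57, -2.964]
ft_force: [-0.6, 0.3, -0.1]
opening: 0.393
```

Run:
```python
from h import *
w,st=shot("wrist","w2");print(st["t"],st["eef_pos"],st["opening"]*95,st["ft_force"])
th=np.radians(-7.4);Rb=np.array([[np.cos(th),-np.sin(th)],[np.sin(th),np.cos(th)]]);o=np.array([592.4,3.2])
for p in ((32,-70),(-32,-70)): q=o+Rb@p;print(p,q,(q-st["eef_pos"][:2])/25)
```

```text
4.35 [420.02644407 167.22530016 118.91714125] 37.35654291508101 [-0.61684641  0.2504714  -0.14728474]
(32, -70) [615.11778544 -70.33844046] [ 7.80365365 -9.50254962]
(-32, -70) [551.65083104 -62.09552228] [ 5.26497548 -9.1728329 ]
```

View pics/w2.png

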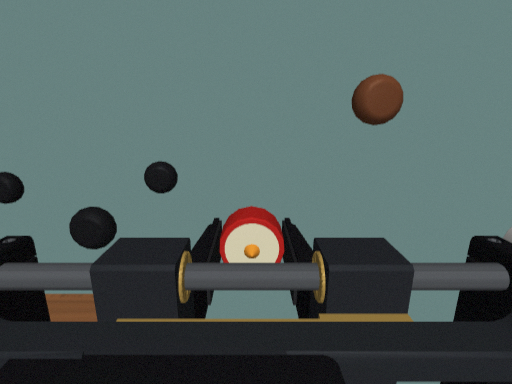

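The light is held (opening 37.4 mm against 38). Moving over the box.

>>> apply_moves(offset=[[2, -2.4, 0.2], [7.8, -9.5, 0.4], [7.8, -9.5, 0.4], [7.8, -9.5, 0.4], [7.8, -9.5, 0.4], [7.8, -9.5, 0.4], [7.8, -9.5, 0.4], [7.8, -9.5, 0.4], [7.8, -9.5, 0.4], [7.8, -9.5, 0.4]], yaw=[0, 0, 0, 0, 0, 0, 0, 0, 0, 0], jaw=[1, 1, 1, 1, 1, 1, 1, 1, 1, 1])

```text
t: 5.65
eef_pos: [614.8, -69.7, 128.9]
tcp_rot: [-2.759, 1.569, -2.888]
ft_force: [-0.3, 0.1, -0.4]
opening: 0.395
```

Run:
```python
from h import *
w,st=shot("wrist","w3");print(st["t"],st["eef_pos"],st["opening"]*95,st["ft_force"])
th=np.radians(-7.4);Rb=np.array([[np.cos(th),-np.sin(th)],[np.sin(th),np.cos(th)]]);o=np.array([592.4,3.2])
for p in ((-72,0),(-72,-124),(72,-124),(72,0)):print(p,proj(w,[*(o+Rb@p),46],st))
```

```text
5.65 [614.80651299 -69.73499678 128.85061775] 37.50403357660286 [-0.30124938  0.09765811 -0.35872392]
(-72, 0) [337.16184165  75.29265544]
(-72, -124) [183.03840116  75.27522453]
(72, -124) [192.4220274  240.60021049]
(72, 0) [325.41201943 240.54776276]
```

View pics/w3.png

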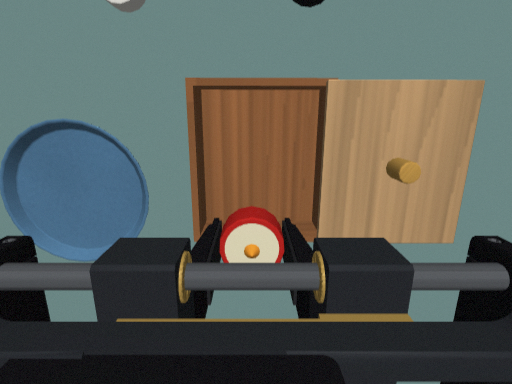

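The wrist picture shows the box corner (-72,-124) at (187,79), where my estimate put it at (183,75). The box is therefore probably 3 mm further to +x and +y. I'll refine that with the wrist view.

Run:
```python
from h import *
w,st=shot("wrist");t,_=shot("top")
f=cv2.cvtColor(w["frame"],cv2.COLOR_RGB2BGR)
cv2.imwrite("pics/w3c.png",cv2.resize(f[60:260,170:500],None,fx=2.4,fy=2.4,interpolation=cv2.INTER_CUBIC))
k=(404,170)
print("knob",proj(w,(598.2,54.6,77.5),st),plane(w,k,77.5,st),tri(ray(w,k,st),ray(t,(268,147.6))))
print("corner",plane(w,(187.5,78.5),46,st),tri(ray(w,(187.5,78.5),st),ray(t,(333.1,186.2))))
```

```text
knob [409.60120777 169.54210216] [598.00503788  50.35592624  77.5       ] (array([599.88100827,  54.39653217,  69.44683958]), np.float64(0.3185258116721763))
corner [ 507.89772861 -107.49435032   46.        ] (array([ 506.02472858, -111.45124107,   33.66039501]), np.float64(3.2379096470332884))
```

View pics/w3c.png

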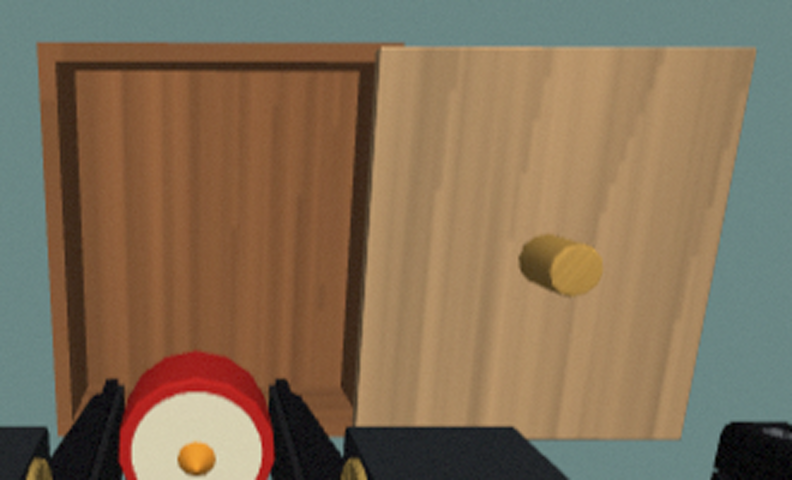

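Box origin refined to about (594, 4.5). Lowering and releasing.

>>> apply_moves(offset=[[0.08, 0.04, 0], [0.08, 0.04, -2], [0.08, 0.04, -3.5], [0.08, 0.04, -4.3], [0.08, 0.04, -4.71], [0.08, 0.04, -4.71], [0.08, 0.04, -4.71], [0.08, 0.04, -4.71], [0.08, 0.04, -4.71], [0.08, 0.04, -4.71], [0.08, 0.04, -4.71], [0.08, 0.04, -4], [0.08, 0.04, -2], [0, 0, 0], [0, 0, 0.4], [0, 0, 0.4]], yaw=[0, 0, 0, 0, 0, 0, 0, 0, 0, 0, 0, 0, 0, 0, 0, 0], jaw=[1, 1, 1, 1, 1, 1, 1, -0.15, -0.15, -0.15, -0.15, -0.15, -0.15, -0.15, -0.15, -0.15])

```text
t: 7.8
eef_pos: [614.9, -70.1, 139.7]
tcp_rot: [-1.461, 1.57, -1.59]
ft_force: [0.2, -0.3, -1.6]
opening: 0.575
```

Run:
```python
from h import *
w,st=shot("wrist","w4");print(st["t"],st["eef_pos"],st["opening"]*95,st["ft_force"])
print((np.array([420,-156.5])-st["eef_pos"][:2])/25)
```

```text
7.8 [614.94584901 -70.07057975 139.7312891 ] 54.612186750705206 [ 0.17454081 -0.27655719 -1.5586089 ]
[-7.79783396 -3.45717681]
```

View pics/w4.png

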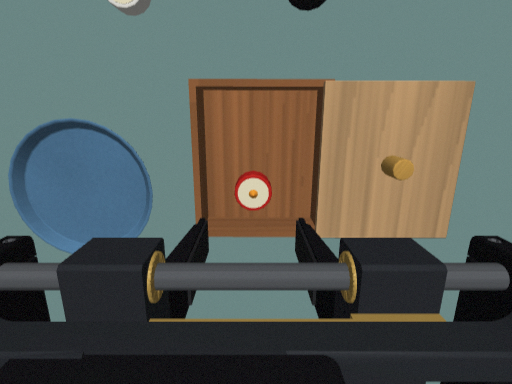

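The red light stands upright in the box at (253,191). Next is light_white at about (420,-156.5), hovering at z ≈ 120.

>>> apply_moves(offset=[[-2, -1, 0], [-7.8, -3.45, -0.8], [-7.8, -3.45, -0.8], [-7.8, -3.45, -0.8], [-7.8, -3.45, -0.8], [-7.8, -3.45, -0.8], [-7.8, -3.45, -0.8], [-7.8, -3.45, -0.8], [-7.8, -3.45, -0.8], [-7.8, -3.45, -0.8]], yaw=[0, 0, 0, 0, 0, 0, 0, 0, 0, 0], jaw=[-0.3, -0.3, -0.3, -0.3, -0.3, -0.3, -0.3, -0.3, -0.3, -0.3])

```text
t: 9.1
eef_pos: [419.7, -156.1, 118.5]
tcp_rot: [-2.846, 1.569, -2.975]
ft_force: [-0.1, 0.1, -0.4]
opening: 0.648
```

Run:
```python
from h import *
w,st=shot("wrist","w5");print(st["t"],st["eef_pos"],st["opening"]*95,st["ft_force"])
h=hsv(w);cream=(h[...,0]<40)&(h[...,1]>15)&(h[...,1]<110)&(h[...,2]>150);b=largest(cream,(250,195));print(b[:3])
t,_=shot("top")
print("plane22",plane(w,b[1],22,st),"tri",tri(ray(w,b[1],st),ray(t,(349.4,219.5))))
```

```text
9.1 [ 419.66501503 -156.13825449  118.51166963] 61.574087336600805 [-0.0681602   0.11338037 -0.40051093]
(799, array([250.6, 195.6]), [234, 180, 34, 33])
plane22 [ 420.2400498  -156.53573289   22.        ] tri (array([ 420.2736894 , -156.52893528,   21.84060402]), np.float64(0.03222725589752117))
```

View pics/w5.png

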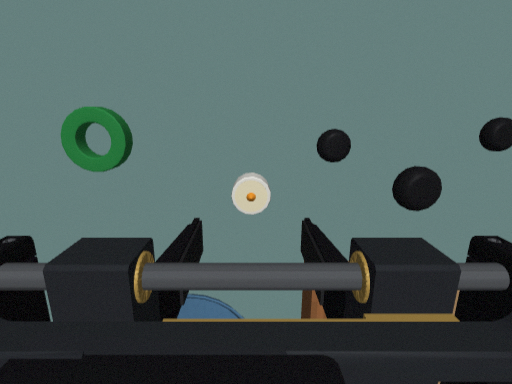

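The white light is at (250,195) and measures 21.8 mm high, centred between the fingers. Grasping it, then moving to hover over the box.

>>> apply_moves(offset=[[0, 0, -2], [0, 0, -4], [0, 0, -4.58], [0, 0, -4.58], [0, 0, -4.58], [0, 0, -4.58], [0, 0, -4.58], [0, 0, -4.58], [0, 0, -4.58], [0, 0, -4.58], [0, 0, -4.58], [0, 0, -2.5], [0, 0, 0], [2, 1.4, 0.4], [5.34, 3.81, 0.4], [5.34, 3.81, 0.4], [5.34, 3.81, 0.4], [5.34, 3.81, 0.4], [5.34, 3.81, 0.4], [5.34, 3.81, 0.4]], yaw=[0, 0, 0, 0, 0, 0, 0, 0, 0, 0, 0, 0, 0, 0, 0, 0, 0, 0, 0, 0], jaw=[-0.3, -0.3, -0.3, -0.3, -0.3, 1, 1, 1, 1, 1, 1, 1, 1, 1, 1, 1, 1, 1, 1, 1])

```text
t: 11.7
eef_pos: [552.6, -61.6, 128.7]
tcp_rot: [-2.851, 1.569, -2.981]
ft_force: [-0.1, -0.2, -0.4]
opening: 0.399
```

Run:
```python
from h import *
w,st=shot("wrist","w6");print(st["t"],st["eef_pos"],st["opening"]*95,st["ft_force"])
```

```text
11.7 [552.62623192 -61.59087632 128.68498389] 37.88245429974215 [-0.06719202 -0.19916249 -0.40919468]
```

View pics/w6.png

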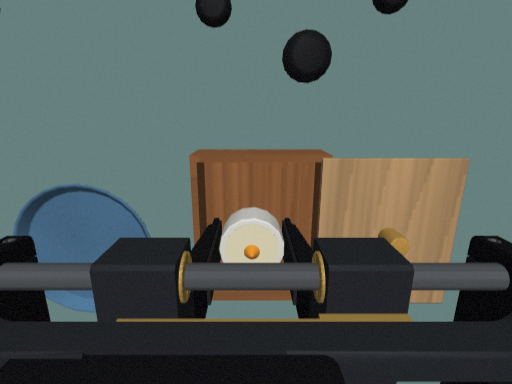

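The white light is held and centred over the near half of the box. Lowering and releasing.

>>> apply_moves(offset=[[0, 0.02, -1], [0, 0.02, -2.5], [0, 0.02, -3.7], [0, 0.02, -4.3], [0, 0.02, -4.7], [0, 0.02, -4.7], [0, 0.02, -4.7], [0, 0.02, -4.7], [0, 0.02, -4.7], [0, 0.02, -4.7], [0, 0.02, -4.7], [0, 0.02, -4], [0, 0.02, -2], [0, 0, 0], [0, 0, 0.8], [0, 0, 0.8]], yaw=[0, 0, 0, 0, 0, 0, 0, 0, 0, 0, 0, 0, 0, 0, 0, 0], jaw=[1, 1, 1, 1, 1, 1, 1, -0.15, -0.15, -0.15, -0.15, -0.15, -0.15, -0.15, -0.15, -0.15])

```text
t: 13.75
eef_pos: [553.3, -61.6, 151.0]
tcp_rot: [-0.415, 1.568, -0.545]
ft_force: [0.6, 0.7, -0.2]
opening: 0.575
```

Run:
```python
from h import *
w,st=shot("wrist","w7");print(st["t"],st["eef_pos"],st["opening"]*95,st["ft_force"])
h=hsv(w)
bm=MASK["black"](h);bm[200:]=0
for b in blobs(bm,300):print(b[:3],plane(w,b[1],12,st))
```

```text
13.75 [553.2866772  -61.59122841 151.00946629] 54.67164839835157 [ 0.55637429  0.68825607 -0.20618678]
(865, array([216. ,  14.4]), [200, 0, 33, 32]) [387.43007725 -72.78622087  12.        ]
(539, array([379.2,   7.9]), [363, 0, 35, 20]) [401.8420393   78.58484863  12.        ]
(1689, array([302.5,  58.7]), [280, 35, 46, 48]) [435.98518144   4.16383681  12.        ]
```

View pics/w7.png

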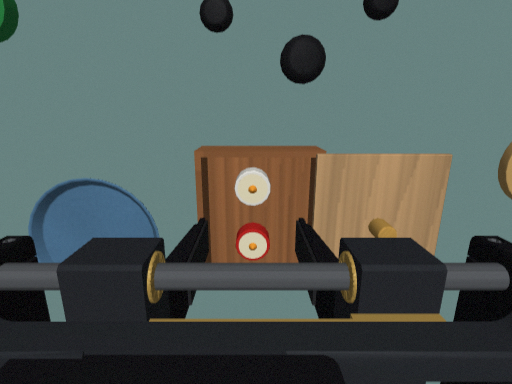

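Both lights stand upright in the box at (252,188) and (252,242). Now for the lid: shut the fingers, go beyond the knob on the +y side and come down.

>>> apply_moves(offset=[[1, 3, 0], [2.1, 6.2, 0], [2.1, 6.2, 0], [2.1, 6.2, 0], [2.1, 6.2, 0], [2.1, 6.2, -1], [2.1, 6.2, -2], [2.1, 6.2, -3], [2.1, 6.2, -3.5], [2.1, 6.2, -3.5], [2.1, 6.2, -3.5]], yaw=[0, 0, 0, 0, 0, 0, 0, 0, 0, 0, 0], jaw=[1, 1, 1, 1, 1, 1, 1, 1, 1, 1, 1])

```text
t: 15.18
eef_pos: [605.6, 93.2, 62.8]
tcp_rot: [-0.59, 1.57, -0.721]
ft_force: [0.2, 0.4, 0.7]
opening: 0.006
```

Run:
```python
from h import *
w,st=shot("wrist","w8");print(st["t"],st["eef_pos"],st["opening"]*95,st["ft_force"])
s,_=shot("scene");f=cv2.cvtColor(s["frame"],cv2.COLOR_RGB2BGR);cv2.imwrite("pics/s8.png",cv2.resize(f[110:310,150:400],None,fx=3,fy=3,interpolation=cv2.INTER_CUBIC))
```

```text
15.175 [605.59469878  93.18044574  62.82473555] 0.5225685344071634 [0.22696301 0.38003029 0.65603941]
```

View pics/w8.png

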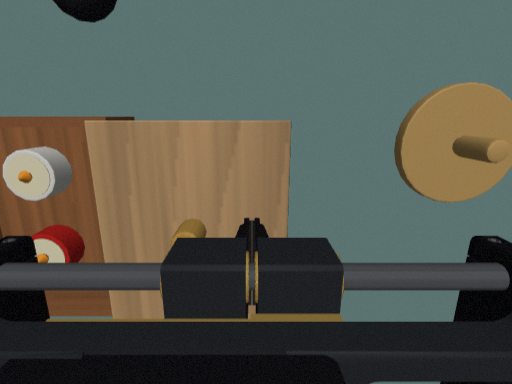

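View pics/s8.png

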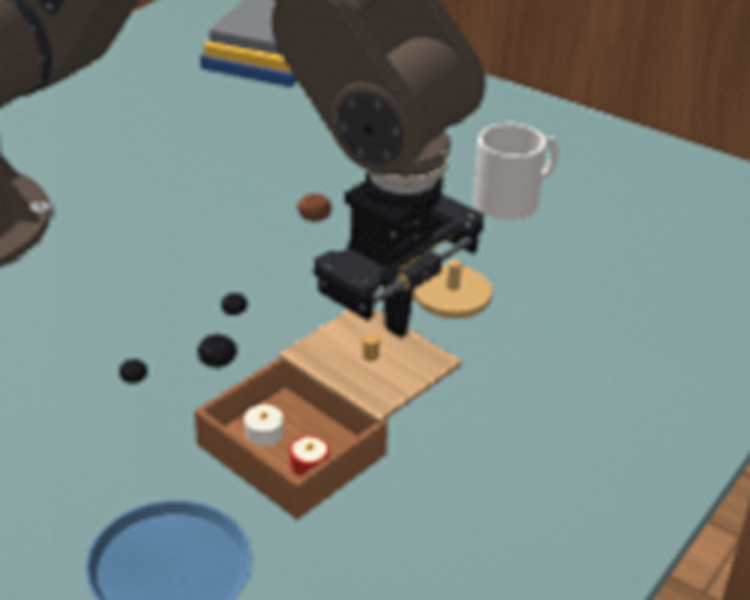

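The fingers stand behind the knob, clear of the mug and stand. Pushing along the box's -y.

>>> apply_moves(offset=[[-0.07, -0.5, 0], [-0.13, -1.0, 0], [-0.2, -1.5, 0], [-0.26, -2.0, 0], [-0.33, -2.5, 0], [-0.39, -3.0, 0], [-0.46, -3.5, 0], [-0.52, -4.0, 0], [-0.58, -4.4, 0], [-0.61, -4.7, 0], [-0.61, -4.7, 0], [-0.61, -4.7, 0]], yaw=[0, 0, 0, 0, 0, 0, 0, 0, 0, 0, 0, 0], jaw=[1, 1, 1, 1, 1, 1, 1, 1, 1, 1, 1, 1])

```text
t: 16.77
eef_pos: [590.2, -24.0, 62.7]
tcp_rot: [-0.746, 1.57, -0.876]
ft_force: [-0.0, -0.1, 0.0]
opening: 0.002
```

Run:
```python
from h import *
w,st=shot("wrist","w9");print(st["t"],st["eef_pos"],st["opening"]*95,st["ft_force"])
```

```text
16.775 [590.20830792 -24.01223783  62.73417231] 0.18429086121937532 [-0.01723462 -0.08210859  0.0345313 ]
```

View pics/w9.png

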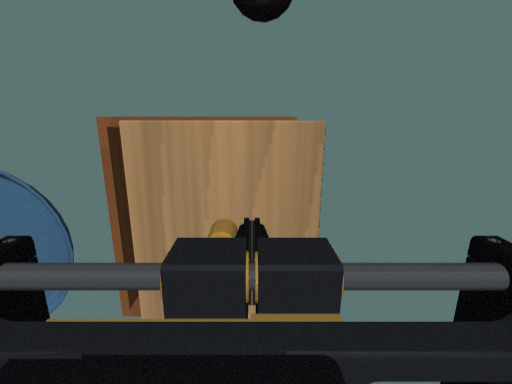

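The lid follows, and a strip of the box is still open on the left at about (115,210). Carrying on in small steps.

>>> apply_moves(offset=[[-0.02, -0.15, 0], [-0.04, -0.3, 0], [-0.06, -0.45, 0], [-0.07, -0.55, 0], [-0.07, -0.55, 0]], yaw=[0, 0, 0, 0, 0], jaw=[1, 1, 1, 1, 1])

```text
t: 17.45
eef_pos: [588.4, -37.9, 62.7]
tcp_rot: [-0.839, 1.57, -0.969]
ft_force: [-0.0, 0.2, -0.3]
opening: 0.003
```

Run:
```python
from h import *
w,st=shot("wrist","w10");print(st["t"],st["eef_pos"],st["ft_force"])
```

```text
17.45 [588.41750676 -37.91368308  62.74673731] [-0.00508039  0.18804533 -0.30475354]
```

View pics/w10.png

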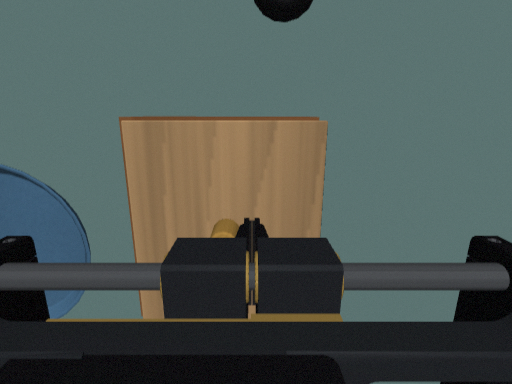

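>>> apply_moves(offset=[[-0.01, -0.08, 0], [-0.02, -0.14, 0], [-0.02, -0.14, 0]], yaw=[0, 0, 0], jaw=[1, 1, 1])

```text
t: 17.88
eef_pos: [588.0, -41.5, 62.8]
tcp_rot: [-0.738, 1.57, -0.868]
ft_force: [0.7, 1.7, 0.3]
opening: 0.004
```

>>> apply_moves(offset=[[-0.01, -0.1, 0], [-0.01, -0.1, 0]], yaw=[0, 0], jaw=[1, 1])

```text
t: 18.12
eef_pos: [587.8, -42.5, 62.8]
tcp_rot: [0.987, 1.569, 0.856]
ft_force: [2.6, 12.5, 0.1]
opening: 0.001
```

The stop is reached: 12.5 N on the last millimetre, after only about 1.7 N of friction. Backing off, rising, and moving over to the large black stone.

>>> apply_moves(offset=[[0.05, 0.5, 0], [0.05, 0.5, 1], [0.05, 0.5, 3], [-2, 1, 3], [-6.05, 1.85, 2.2], [-6.05, 1.85, 2.2], [-6.05, 1.85, 2.2], [-6.05, 1.85, 2.2], [-6.05, 1.85, 2.2], [-6.05, 1.85, 2.2]], yaw=[0, 0, 0, 0, 0, 0, 0, 0, 0, 0], jaw=[1, 1, 1, 0, -0.4, -0.4, -0.4, -0.4, -0.4, -0.4])

```text
t: 19.38
eef_pos: [437.2, 3.6, 117.7]
tcp_rot: [0.89, 1.569, 0.76]
ft_force: [-1.0, -0.1, -0.5]
opening: 0.671
```

Run:
```python
from h import *
w,st=shot("wrist","w11");print(st["t"],st["eef_pos"],st["opening"]*95,st["ft_force"])
h=hsv(w);bm=MASK["black"](h);bm[220:]=0
t,_=shot("top")
for b in blobs(bm,300):print(b[:3],plane(w,b[1],12,st),"diam",2*np.sqrt(b[0]/np.pi)*280/292)
b=largest(bm,(250,195));print(tri(ray(w,b[1],st),ray(t,(286.9,213.1))))
f=cv2.cvtColor(w["frame"],cv2.COLOR_RGB2BGR);cv2.imwrite("pics/w11c.png",cv2.resize(f[130:260,90:420],None,fx=2.4,fy=2.4,interpolation=cv2.INTER_CUBIC))
```

```text
19.375 [437.22578218   3.58058857 117.67266569] 63.704425049071375 [-1.01535245 -0.06831611 -0.52748184]
(861, array([327.3, 136.9]), [311, 121, 34, 33]) [394.06438578  80.70722378  12.        ] diam 31.749128963759564
(843, array([163.3, 148.5]), [147, 133, 34, 32]) [384.67183802 -71.77133027  12.        ] diam 31.415503639334357
(1495, array([251. , 191.1]), [229, 170, 45, 43]) [436.18662563   3.95230324  12.        ] diam 41.83606562218475
(array([437.3150949 ,   3.88266738,   7.64366908]), np.float64(0.15468074343267949))
```

View pics/w11c.png

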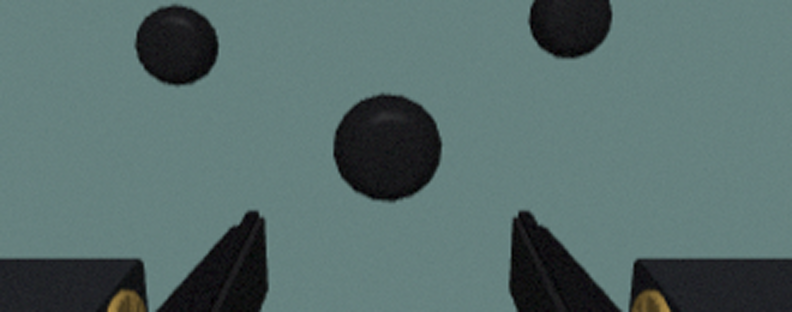

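The enlarged crop confirms the choice. The stone at wrist (251,191) measures about 44 mm, and its neighbours at (163,148) and (327,137) only about 32 mm. The two-view height of 8–12 mm fits a stone lying flat. Grasping it and moving to hover over the dish.

>>> apply_moves(offset=[[0, 0, -2], [-0.02, 0.01, -4], [-0.02, 0.01, -4.57], [-0.02, 0.01, -4.57], [-0.02, 0.01, -4.57], [-0.02, 0.01, -4.57], [-0.02, 0.01, -4.57], [-0.02, 0.01, -4.57], [-0.02, 0.01, -4.57], [-0.02, 0.01, -4.57], [0, 0, -2.5], [0, 0, 0], [3, -4, 0.2], [7.5, -10.2, 0.2], [7.5, -10.2, 0.2], [7.5, -10.2, 0.2], [7.5, -10.2, 0.2], [7.5, -10.2, 0.2], [7.5, -10.2, 0.2], [7.5, -10.2, 0.2]], yaw=[0, 0, 0, 0, 0, 0, 0, 0, 0, 0, 0, 0, 0, 0, 0, 0, 0, 0, 0, 0], jaw=[-0.4, -0.4, -0.4, -0.4, -0.4, 1, 1, 1, 1, 1, 1, 1, 1, 1, 1, 1, 1, 1, 1, 1])

```text
t: 21.98
eef_pos: [623.8, -250.2, 122.7]
tcp_rot: [1.58, 1.569, 1.45]
ft_force: [0.1, 0.2, -1.1]
opening: 0.448
```

Run:
```python
from h import *
w,st=shot("wrist","w12");print(st["t"],st["eef_pos"],st["opening"]*95,st["ft_force"])
print(proj(w,(596.5,-248,15),st))
for a in range(0,360,45):print(a,proj(w,(596.5+75*np.cos(np.radians(a)),-248+75*np.sin(np.radians(a)),15),st).round(1))
```

```text
21.975 [ 623.84405078 -250.2100477   122.69752067] 42.60006932187334 [ 0.06422891  0.23052758 -1.06920977]
[249.27720965 163.97855606]
0 [259.  236.2]
45 [309.1 209.5]
90 [327.9 153.7]
135 [299.9  98.5]
180 [238.1  80.9]
225 [184.  114.4]
270 [172.  174.1]
315 [204.  222.6]
```

View pics/w12.png

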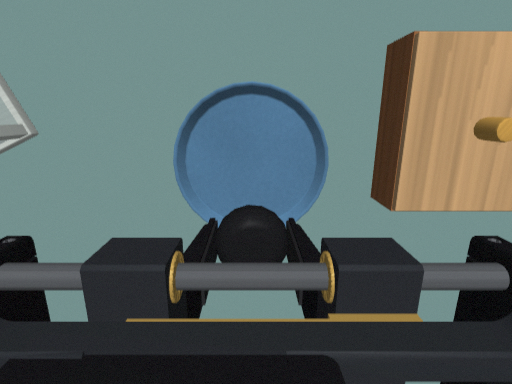

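Two black stones are not mixed up here: the one held is 42.6 mm wide. The dish rim spans columns 174–329 with its top at row 83, which puts the centre at about (598,-247). Lowering onto the far half and releasing.

>>> apply_moves(offset=[[0.05, 0, -1], [0.05, 0, -2.5], [0.05, 0, -3.6], [0.05, 0, -4.2], [0.05, 0, -4.53], [0.05, 0, -4.53], [0.05, 0, -4.53], [0.05, 0, -4.53], [0.05, 0, -4.53], [0.05, 0, -4.53], [0.05, 0, -4.53], [0.05, 0, -3.5], [0.05, 0, -1.5], [0, 0, 0], [0, 0, 1.2], [0, 0, 1.2]], yaw=[0, 0, 0, 0, 0, 0, 0, 0, 0, 0, 0, 0, 0, 0, 0, 0], jaw=[1, 1, 1, 1, 1, 1, 1, -0.12, -0.12, -0.12, -0.12, -0.12, -0.12, -0.12, -0.12, -0.12])

```text
t: 24.02
eef_pos: [624.8, -250.6, 155.3]
tcp_rot: [-0.019, 1.566, -0.148]
ft_force: [0.4, 0.2, -0.7]
opening: 0.561
```

Run:
```python
from h import *
w,st=shot("wrist","w13");print(st["t"],st["eef_pos"],st["opening"]*95,st["ft_force"])
h=hsv(w);bm=MASK["black"](h);bm[230:]=0
b=largest(bm,(250,195));print(b[:3],plane(w,b[1],17,st))
m=(MASK["blue"](h)|bm)
bb=largest(m,(250,150));c=cv2.findContours(bb[3].astype(np.uint8),cv2.RETR_EXTERNAL,cv2.CHAIN_APPROX_NONE)[0][0][:,0]
P=np.array([plane(w,p,15,st)[:2] for p in c if p[1]<205])
A=np.c_[2*P,np.ones(len(P))];x=np.linalg.lstsq(A,(P**2).sum(1),rcond=None)[0];print("dish fit",x[:2],np.sqrt(x[2]+x[0]**2+x[1]**2))
```

```text
24.025 [ 624.79472714 -250.6269744   155.33585097] 53.288174272069526 [ 0.39105852  0.18119845 -0.69776679]
(1186, array([251.8, 184.4]), [232, 165, 40, 39]) [ 625.45249758 -249.74377935   17.        ]
dish fit [ 596.30016224 -246.76005736] 72.84509329484187
```

View pics/w13.png

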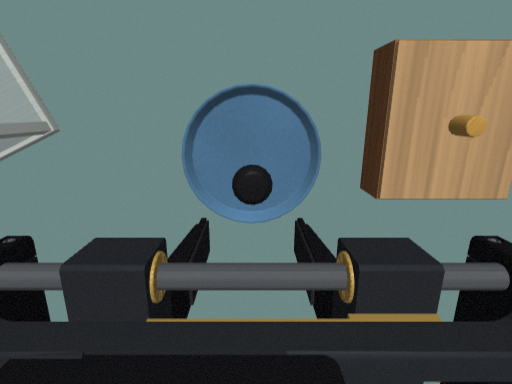

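The black stone lies flat in the dish at (252,184), 28 mm from the centre at about (597,-247). Going for the brown stone.

>>> apply_moves(offset=[[-2, 3, 0], [-11, 21.65, -1.4], [-11, 21.65, -1.4], [-11, 21.65, -1.4], [-11, 21.65, -1.4], [-11, 21.65, -1.4], [-11, 21.65, -1.4], [-11, 21.65, -1.4], [-11, 21.65, -1.4], [-11, 21.65, -1.4], [-11, 21.65, -1.4], [-11, 21.65, -1.4], [-11, 21.65, -1.4], [-11, 21.65, -1.4], [-11, 21.65, -1.4], [-11, 21.65, -1.4], [-11, 21.65, -1.4]], yaw=[0, 0, 0, 0, 0, 0, 0, 0, 0, 0, 0, 0, 0, 0, 0, 0, 0], jaw=[-0.4, -0.4, -0.4, -0.4, -0.4, -0.4, -0.4, -0.4, -0.4, -0.4, -0.4, -0.4, -0.4, -0.4, -0.4, -0.4, -0.4])

```text
t: 26.2
eef_pos: [349.2, 290.9, 118.5]
tcp_rot: [0.486, 1.569, 0.356]
ft_force: [0.7, -0.2, 0.3]
opening: 0.7
```

Run:
```python
from h import *
w,st=shot("wrist","w14");print(st["t"],st["eef_pos"],st["opening"]*95,st["ft_force"])
h=hsv(w);bm=(h[...,0]<14)&(h[...,1]>90)&(h[...,2]>25);bm[225:]=0
t,_=shot("top")
b=largest(bm,(250,195));print(b[:3],plane(w,b[1],12,st),tri(ray(w,b[1],st),ray(t,(177.5,246.7))),(np.array([569.2,-243.4])-st["eef_pos"][:2])/25)
```

```text
26.2 [349.17548173 290.8808361  118.53250033] 66.53905751861637 [ 0.7257217  -0.16607545  0.33298608]
(1491, array([250.7, 191.7]), [229, 170, 44, 44]) [349.00795207 290.81863513  12.        ] (array([349.82308307, 291.09656551,   9.98502082]), np.float64(0.8867474318105967)) [  8.80098073 -21.37123344]
```

View pics/w14.png

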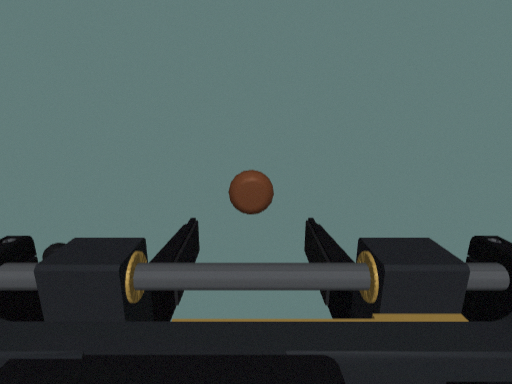

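The brown stone is at (251,192), 10–12 mm mean height, 44 px across, and centred. Grasping it.

>>> apply_moves(offset=[[0, 0, -2], [0, 0, -4], [0, 0, -4.6], [0, 0, -4.6], [0, 0, -4.6], [0, 0, -4.6], [0, 0, -4.6], [0, 0, -4.6], [0, 0, -4.6], [0, 0, -4.6], [0, 0, -2.5], [0, 0, 0], [0, 0, 0.8], [0, 0, 0.8]], yaw=[0, 0, 0, 0, 0, 0, 0, 0, 0, 0, 0, 0, 0, 0], jaw=[-0.4, -0.4, -0.4, -0.4, -0.4, 1, 1, 1, 1, 1, 1, 1, 1, 1])

```text
t: 28.05
eef_pos: [349.5, 291.2, 139.6]
tcp_rot: [0.602, 1.566, 0.472]
ft_force: [-0.1, -0.3, -1.9]
opening: 0.447
```

>>> apply_moves(offset=[[2, -3, 0], [8.8, -21.37, 0], [8.8, -21.37, 0], [8.8, -21.37, 0], [8.8, -21.37, 0], [8.8, -21.37, 0], [8.8, -21.37, 0], [8.8, -21.37, 0], [8.8, -21.37, 0], [8.8, -21.37, 0], [8.8, -21.37, 0], [8.8, -21.37, 0], [8.8, -21.37, 0], [8.8, -21.37, 0], [8.8, -21.37, 0], [8.8, -21.37, 0]], yaw=[0, 0, 0, 0, 0, 0, 0, 0, 0, 0, 0, 0, 0, 0, 0, 0], jaw=[1, 1, 1, 1, 1, 1, 1, 1, 1, 1, 1, 1, 1, 1, 1, 1])

```text
t: 30.05
eef_pos: [569.5, -242.9, 139.7]
tcp_rot: [0.582, 1.566, 0.453]
ft_force: [0.5, -0.1, -0.9]
opening: 0.447
```

Run:
```python
from h import *
w,st=shot("wrist","w15");print(st["t"],st["eef_pos"],st["opening"]*95,st["ft_force"])
```

```text
30.05 [ 569.49323523 -242.90248231  139.74677319] 42.499528998993426 [ 0.49523376 -0.05498756 -0.91013937]
```

View pics/w15.png

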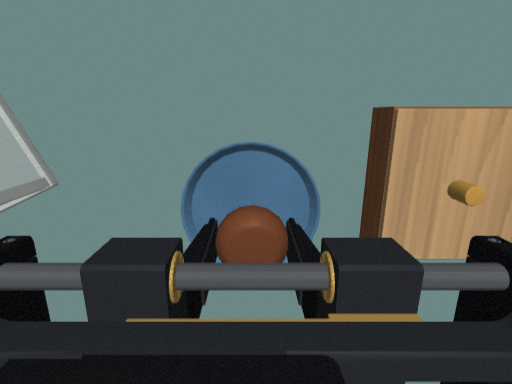

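The brown stone is held (42.5 mm) over the free near half of the dish. Lowering and releasing.

>>> apply_moves(offset=[[0, 0, -1.5], [0, 0, -3], [0, 0, -4.2], [0, 0, -4.9], [0, 0, -5.2], [0, 0, -5.2], [0, 0, -5.2], [0, 0, -5.2], [0, 0, -5.2], [0, 0, -5.2], [0, 0, -5.2], [0, 0, -4], [0, 0, -2], [0, 0, 0], [0, 0, 0.6], [0, 0, 0.6]], yaw=[0, 0, 0, 0, 0, 0, 0, 0, 0, 0, 0, 0, 0, 0, 0, 0], jaw=[1, 1, 1, 1, 1, 1, 1, -0.12, -0.12, -0.12, -0.12, -0.12, -0.12, -0.12, -0.12, -0.12])

```text
t: 32.1
eef_pos: [569.6, -243.0, 155.2]
tcp_rot: [0.398, 1.565, 0.268]
ft_force: [0.8, -0.1, -0.4]
opening: 0.558
```

Run:
```python
from h import *
w,st=shot("wrist","w16");print(st["t"],st["eef_pos"],st["opening"]*95,st["ft_force"])
print((np.array([352,-292.5])-st["eef_pos"][:2])/25)
```

```text
32.1 [ 569.59633903 -243.02736836  155.18925185] 53.053272583228676 [ 0.79686702 -0.11251283 -0.38359551]
[-8.70385356 -1.97890527]
```

View pics/w16.png

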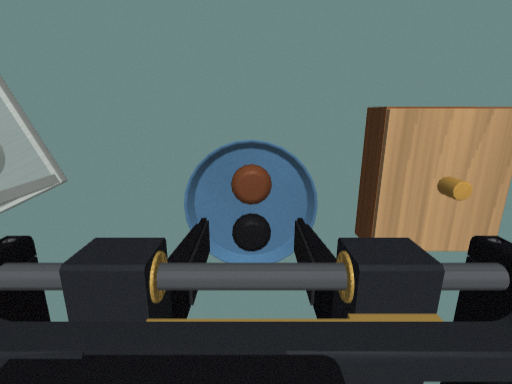

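Both stones lie flat side by side in the dish, at (251,184) and (252,233). Now the ring.

>>> apply_moves(offset=[[-3, -0.7, 0], [-8.7, -1.98, -1.4], [-8.7, -1.98, -1.4], [-8.7, -1.98, -1.4], [-8.7, -1.98, -1.4], [-8.7, -1.98, -1.4], [-8.7, -1.98, -1.4], [-8.7, -1.98, -1.4], [-8.7, -1.98, -1.4], [-8.7, -1.98, -1.4]], yaw=[0, 0, 0, 0, 0, 0, 0, 0, 0, 0], jaw=[-0.7, -0.7, -0.7, -0.7, -0.7, -0.7, -0.7, -0.7, -0.7, -0.7])

```text
t: 33.4
eef_pos: [351.8, -292.2, 119.0]
tcp_rot: [0.706, 1.566, 0.577]
ft_force: [0.3, 0.5, -0.0]
opening: 0.851
```

Run:
```python
from h import *
w,st=shot("wrist","w17");print(st["t"],st["eef_pos"],st["opening"]*95,st["ft_force"])
h=hsv(w);m=(h[...,0]>45)&(h[...,0]<80)&(h[...,1]>120)
b=largest(m,(250,190));print(b[:3])
c=max(cv2.findContours(b[3].astype(np.uint8),cv2.RETR_EXTERNAL,cv2.CHAIN_APPROX_NONE)[0],key=len)
e=cv2.fitEllipse(c);print(e,plane(w,e[0],9,st),plane(w,e[0],18,st))
t,_=shot("top");print(tri(ray(w,e[0],st),ray(t,(400.7,245.4))))
```

```text
33.4 [ 351.82421924 -292.16920589  118.95412305] 80.8249431179652 [ 0.28071841  0.49214403 -0.01092732]
(2253, array([249.3, 189.7]), [219, 159, 62, 62])
((249.32667541503906, 189.50341796875), (60.2171745300293, 60.526668548583984), 146.61964416503906) [ 350.3948417  -293.19572446    9.        ] [ 348.06559197 -292.86557944   18.        ]
(array([ 351.60608148, -293.58139597,    5.39799852]), np.float64(0.7373367628775428))
```

View pics/w17.png

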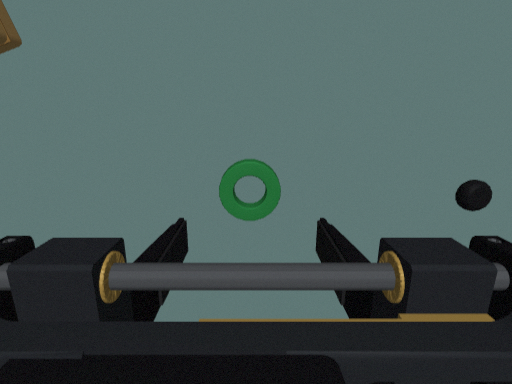

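The ring is at (249,190), lying flat (mean height about 5–9 mm) with its centre at about (350.4, -293.2). Shifting slightly and grasping.

>>> apply_moves(offset=[[-0.06, -0.04, -2], [-0.06, -0.04, -4], [-0.06, -0.04, -4.6], [-0.06, -0.04, -4.6], [-0.06, -0.04, -4.6], [-0.06, -0.04, -4.6], [-0.06, -0.04, -4.6], [-0.06, -0.04, -4.6], [-0.06, -0.04, -4.6], [-0.06, -0.04, -4.6], [0, 0, -2.5], [0, 0, 0], [0, 0, 0.8], [0, 0, 0.8]], yaw=[0, 0, 0, 0, 0, 0, 0, 0, 0, 0, 0, 0, 0, 0], jaw=[-0.7, -0.7, -0.7, -0.7, -0.7, 1, 1, 1, 1, 1, 1, 1, 1, 1])

```text
t: 35.25
eef_pos: [352.1, -292.6, 140.2]
tcp_rot: [0.155, 1.565, 0.026]
ft_force: [-0.5, -0.1, -1.0]
opening: 0.625
```

>>> apply_moves(offset=[[3, 3, 0], [8.95, 21.95, 0], [8.95, 21.95, 0], [8.95, 21.95, 0], [8.95, 21.95, 0], [8.95, 21.95, 0], [8.95, 21.95, 0], [8.95, 21.95, 0], [8.95, 21.95, 0], [8.95, 21.95, 0], [8.95, 21.95, 0], [8.95, 21.95, 0], [8.95, 21.95, 0], [8.95, 21.95, 0], [8.95, 21.95, 0], [8.95, 21.95, 0], [8.95, 21.95, 0]], yaw=[0, 0, 0, 0, 0, 0, 0, 0, 0, 0, 0, 0, 0, 0, 0, 0, 0], jaw=[1, 1, 1, 1, 1, 1, 1, 1, 1, 1, 1, 1, 1, 1, 1, 1, 1])

```text
t: 37.38
eef_pos: [575.8, 256.1, 140.2]
tcp_rot: [0.159, 1.565, 0.03]
ft_force: [-0.2, 0.1, -0.4]
opening: 0.624
```

Run:
```python
from h import *
w,st=shot("wrist","w18");print(st["t"],st["eef_pos"],st["opening"]*95,st["ft_force"])
print(proj(w,(575,255.5,12),st),proj(w,(575,255.5,47),st))
s,_=shot("scene");f=cv2.cvtColor(s["frame"],cv2.COLOR_RGB2BGR);cv2.imwrite("pics/s18.png",cv2.resize(f[110:310,150:400],None,fx=3,fy=3,interpolation=cv2.INTER_CUBIC))
```

```text
37.375 [575.8071199  256.13162889 140.24259748] 59.26332307811118 [-0.22813284  0.06790371 -0.35486601]
[250.07582711 185.29815923] [249.99893154 194.39309198]
```

View pics/w18.png

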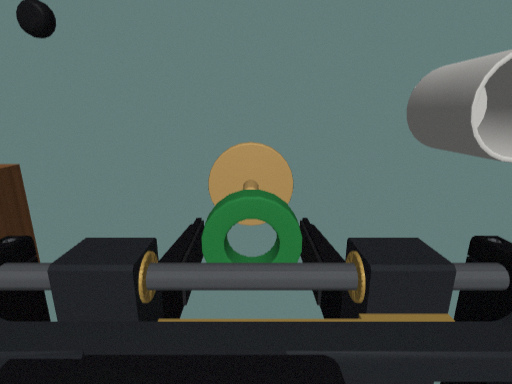

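View pics/s18.png

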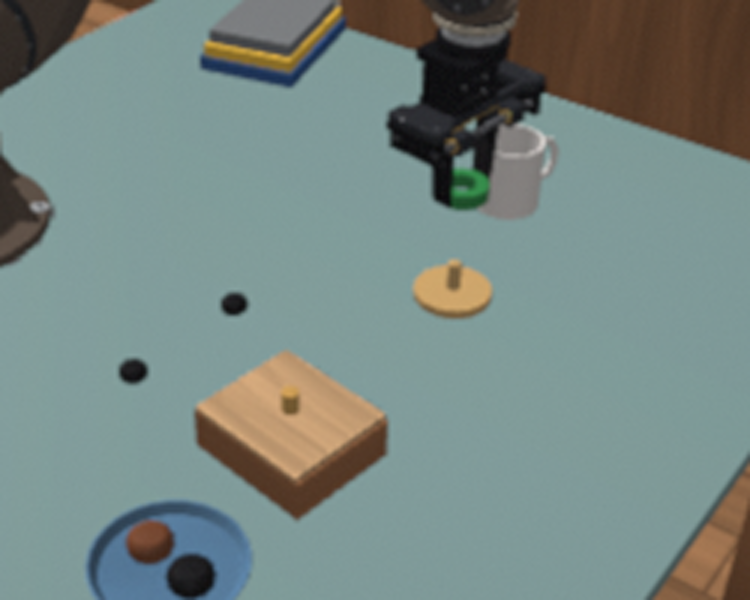

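Run:
```python
from h import *
w,st=shot("wrist");h=hsv(w)
m=(h[...,0]>12)&(h[...,0]<25)&(h[...,1]>80)&(h[...,2]>90);m[230:]=0
b=largest(m,(250,180));print(b[:3])
c=cv2.findContours(b[3].astype(np.uint8),cv2.RETR_EXTERNAL,cv2.CHAIN_APPROX_NONE)[0][0][:,0]
P=np.array([plane(w,p,12,st)[:2] for p in c if p[1]<190])
A=np.c_[2*P,np.ones(len(P))];x=np.linalg.lstsq(A,(P**2).sum(1),rcond=None)[0];r=np.sqrt(x[2]+x[0]**2+x[1]**2);print("stand fit",x[:2],r)
t,_=shot("top");uv=proj(w,[*x[:2],12],st);print("tri",tri(ray(w,uv,st),ray(t,(191.6,161.3))))
g=(h[...,0]>45)&(h[...,0]<80)&(h[...,1]>120);g=largest(g)
c=cv2.findContours(g[3].astype(np.uint8),cv2.RETR_CCOMP,cv2.CHAIN_APPROX_NONE)[0]
print(g[:3])
zt=st["eef_pos"][2]-4+18
c=max(c,key=len)[:,0]
P=np.array([plane(w,p,zt,st)[:2] for p in c if 215<p[1]<238 or p[1]<0])
# top-face outer edge width at row
for row in (230,240,250,258):
    q=c[c[:,1]==row];print(row,q[:,0].min(),q[:,0].max())
hole=(~g[3])[220:262,215:290];ys,xs=np.nonzero(cv2.morphologyEx(hole.astype(np.uint8),cv2.MORPH_OPEN,np.ones((3,3))));print(xs.min()+215,xs.max()+215)
f=cv2.cvtColor(w["frame"],cv2.COLOR_RGB2BGR);cv2.imwrite("pics/w18c.png",cv2.resize(f[130:280,150:350],None,fx=4,fy=4,interpolation=cv2.INTER_CUBIC))
for dx in(-4,0,4):
  print(dx,proj(w,(st["eef_pos"][0]+dx,st["eef_pos"][1],zt),st),"outer far/left",proj(w,(st["eef_pos"][0]+dx-30,st["eef_pos"][1],zt),st),"hole far",proj(w,(st["eef_pos"][0]+dx-16,st["eef_pos"][1],zt),st))
```

```text
(3648, array([250. , 171.8]), [208, 142, 85, 63])
stand fit [562.93431758 257.26911323] 35.49213211841381
tri (array([572.54255869, 257.93067034,  -7.82532063]), np.float64(11.120469003743755))
(4679, array([251.3, 228. ]), [200, 190, 103, 73])
230 203 300
240 201 302
250 202 301
258 205 298
227 276
-4 [249.9336375  239.71438035] outer far/left [242.75261616 189.55811879] hole far [246.19067092 213.57141242]
0 [250.83999627 246.04489595] outer far/left [243.75110227 196.5321032 ] hole far [247.14449657 220.23346318]
4 [251.735042   252.29639492] outer far/left [244.73651343 203.41476474] hole far [248.08611188 226.81023013]
```

View pics/w18c.png

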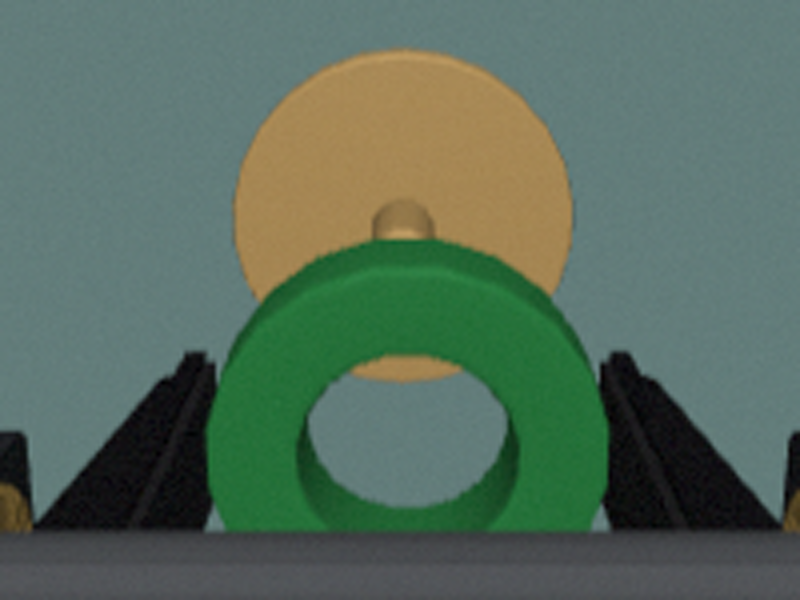

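Run:
```python
from h import *
w,st=shot("wrist")
th=np.linspace(0,2*np.pi,361)
for c in((575,255.5),(574,256.5),(573,256.5)):
    E=np.array([proj(w,(c[0]+45*np.cos(a),c[1]+45*np.sin(a),12),st) for a in th])
    print(c,"L,R,top",E[:,0].min().round(1),E[:,0].max().round(1),E[:,1].min().round(1),"row at L",E[E[:,0].argmin(),1].round(1))
    Q=np.array([proj(w,(c[0]+8*np.cos(a),c[1]+8*np.sin(a),47),st) for a in th]);print("  post top L,R,topmost",Q[:,0].min().round(1),Q[:,0].max().round(1),Q[:,1].min().round(1))
print("observed L208.8 R293.2 top142.5; post 243 258.5 ; post far top 179.7")
```

```text
(575, 255.5) L,R,top 206.9 293.1 141.8 row at L 183.5
  post top L,R,topmost 241.3 258.5 186.1
(574, 256.5) L,R,top 207.7 294.0 140.7 row at L 182.4
  post top L,R,topmost 242.2 259.5 184.9
(573, 256.5) L,R,top 207.5 293.9 139.7 row at L 181.5
  post top L,R,topmost 242.1 259.3 183.8
observed L208.8 R293.2 top142.5; post 243 258.5 ; post far top 179.7
```

The stand centre is at about (575.5, 256.3), and the ring hangs centred in the fingers within 1 mm. Lowering over the post.

>>> apply_moves(offset=[[0, 0, -1.5], [0, 0, -3], [0, 0, -3.6], [0, 0, -4.2], [0, 0, -4.7], [0, 0, -4.92], [0, 0, -4.92], [0, 0, -4.92]], yaw=[0, 0, 0, 0, 0, 0, 0, 0], jaw=[1, 1, 1, 1, 1, 1, 1, 1])

```text
t: 38.62
eef_pos: [576.0, 256.3, 17.7]
tcp_rot: [0.188, 1.564, 0.059]
ft_force: [-0.5, 0.2, -1.4]
opening: 0.625
```

Run:
```python
from h import *
w,st=shot("wrist","w19");print(st["t"],st["eef_pos"],st["opening"]*95,st["ft_force"])
```

```text
38.625 [576.01138952 256.29186771  17.71127219] 59.32777492318009 [-0.52742782  0.1520758  -1.39685519]
```

View pics/w19.png

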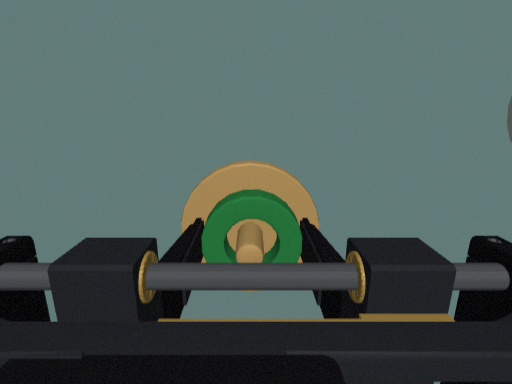

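The post at (250,240) stands inside the ring's hole, with no contact force. Releasing and rising.

>>> apply_moves(offset=[[0, 0, 0], [0, 0, 0], [0, 0, 0], [0, 0, 0], [0, 0, 0.6], [0, 0, 2], [0, 0, 4], [0, 0, 6], [0, 0, 6], [0, 0, 6]], yaw=[0, 0, 0, 0, 0, 0, 0, 0, 0, 0], jaw=[-0.55, -0.55, -0.55, -0.55, -0.55, -0.55, -0.55, -0.55, -0.55, -0.55])

```text
t: 39.92
eef_pos: [575.6, 256.2, 167.8]
tcp_rot: [0.183, 1.564, 0.054]
ft_force: [-0.6, -0.5, -0.8]
opening: 0.775
```

Run:
```python
from h import *
w,st=shot("wrist","w20");print(st["t"],st["eef_pos"],st["opening"]*95,st["ft_force"])
h=hsv(w);g=(h[...,0]>45)&(h[...,0]<80)&(h[...,1]>120);b=largest(g)
c=max(cv2.findContours(b[3].astype(np.uint8),cv2.RETR_EXTERNAL,cv2.CHAIN_APPROX_NONE)[0],key=len);e=cv2.fitEllipse(c)
print(e,"ring centre",plane(w,e[0],21,st))
s,_=shot("scene");f=cv2.cvtColor(s["frame"],cv2.COLOR_RGB2BGR);cv2.imwrite("pics/s20.png",cv2.resize(f[130:330,150:400],None,fx=3,fy=3,interpolation=cv2.INTER_CUBIC))
```

```text
39.925 [575.64363201 256.17098402 167.78777968] 73.60402900787943 [-0.58975156 -0.48945099 -0.77789394]
((251.42237854003906, 182.1590576171875), (52.742427825927734, 53.26152801513672), 98.69278717041016) ring centre [576.13528431 256.87079136  21.        ]
```

View pics/w20.png

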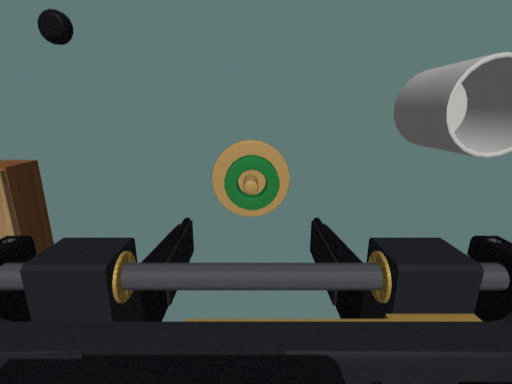

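View pics/s20.png

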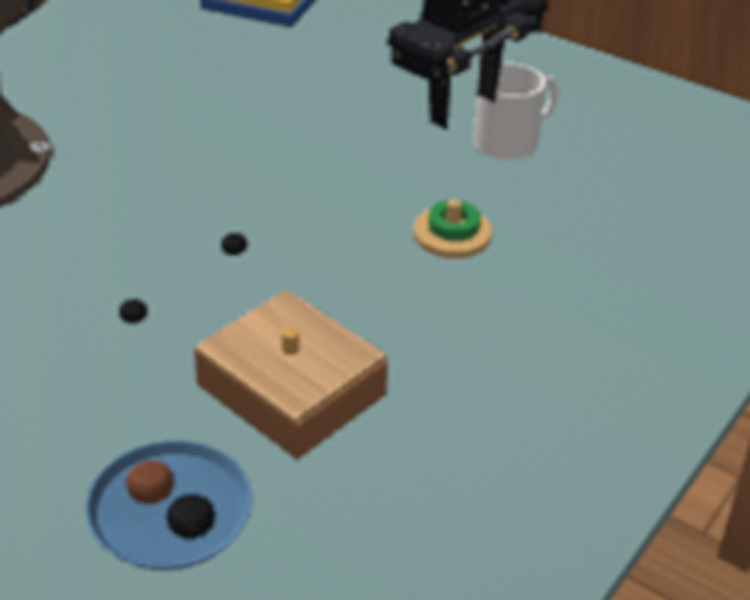

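The ring lies flat on the base round the post, the stones lie in the dish, and the mug hasn't moved. One last check of the lid from the top camera before handing in.

Run:
```python
from h import *
t,_=shot("top","t21");f=cv2.cvtColor(t["frame"],cv2.COLOR_RGB2BGR)
cv2.imwrite("pics/t21c.png",cv2.resize(f[112:195,170:420],None,fx=3.2,fy=3.2,interpolation=cv2.INTER_CUBIC))
h=hsv(t)
m=MASK["tan"](h);m[:,:270]=0;m[:,350:]=0;b=largest(m);c=cv2.findContours(b[3].astype(np.uint8),cv2.RETR_EXTERNAL,cv2.CHAIN_APPROX_NONE)[0][0]
r=cv2.minAreaRect(c);q=plane(t,r[0],53.5)[:2]
th=np.radians(-7.4);Rb=np.array([[np.cos(th),-np.sin(th)],[np.sin(th),np.cos(th)]])
print(r,"lid centre",q,"box frame (top-cam origin)",Rb.T@(q-[592.4,3.2]))
w=(h[...,1]<60)&(h[...,2]>150);w[:,:70]=0;w[:,130:]=0;w[:150]=0;w[210:]=0;print("mug",largest(w)[1])
```

```text
((311.4538879394531, 155.36923217773438), (47.87740707397461, 55.691593170166016), 7.125016689300537) lid centre [582.5235683  -55.48803173] box frame (top-cam origin) [ -2.23541244 -59.47126956]
mug [ 74.1 201.8]
```

View pics/t21c.png

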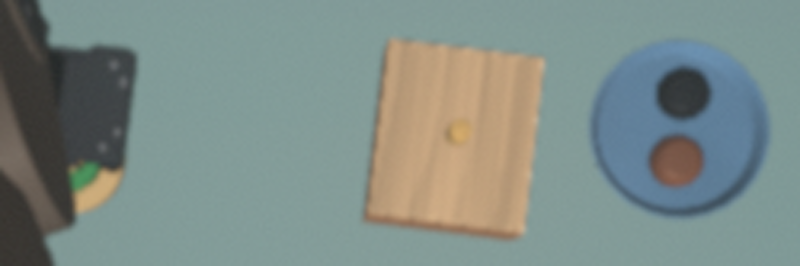

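```bash
python3 -c "
from cell import env
s=env.state();print(s['t'],s['ft_force']);print(env.job_done())"
```

```text
40.075 [-0.74726343 -0.07295036 -0.85926091]
the job is handed in; nothing more can be done
None
```

The job is done and was handed in at about 40 s of the 144 s; no verdict came back.

- **Lights:** Both were seen standing upright on the box floor before the lid was closed. I have not seen them since.
- **Lid:** I pushed it by the knob until the force rose to 12.5 N at the stop. The last top view puts it at about y -59.5 mm in the box frame, give or take 2 mm. That meets the -56 limit.
- **Stones:** The black stone (the 44 mm one; the other two measured about 32 mm) and the brown stone lie flat side by side in the dish, each about 28 mm from its centre. The brown stone's distance comes from where the gripper released it.
- **Ring:** It lies flat on the stand's base round the post, about 1 mm off centre.
- **Mug:** Nothing came near it, and it looks unmoved in the scene and wrist views. The top-view mask gave no usable mug position at the end because the arm covered part of it.

**Where measurements disagreed:** The cameras differed by 2–3 mm on the box position, so I took a middle value, and every clearance was larger than that. My first circle fit of the stand failed because the ring overlapped it; I used the disc and post edges instead.

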